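Sort writing things and bottle tools into their two trays after a tasting

TASK

After the tasting the two trays have got mixed up: sort them, so that the writing things (green pencil and red wax crayon) lie in the blue tray and the bottle tools (wooden thermometer and wing corkscrew) lie in the white tray. Lay each thing down gently, wholly inside its tray with no end on or above the rim. Leave the cellar key, the candle and the notebook where they are.

Things in the scene. Friction and masses are not known exactly. Their poses are not given: they have to be found in the camera images.
- blue_tray: For writing things: blue painted wood, brass corners. Open tray, fixed, outside 190 (its x) x 230 (its y) x 40 mm high, walls and floor 5 mm: inside 180 x 220 mm, inner floor 5 mm above the table. Origin: centre of the underside; label holder on its -x wall. Left or right of the robot, yaw within 0.12 rad.
- white_tray: For bottle tools: white painted metal, dark steel corners. Open tray, fixed, outside 190 (its x) x 230 (its y) x 40 mm high, walls and floor 5 mm: inside 180 x 220 mm, inner floor 5 mm above the table. Origin: centre of the underside; label holder on its -x wall. Left or right of the robot, yaw within 0.12 rad.
- pencil: Green six-sided pencil, 165 mm long, 7.5 mm across, 15 g. Origin: mid-length on the underside, within 2 mm of the centre of mass. Its length runs from point pencil_end through the origin to pencil_tip, 0.14 rad clockwise (from above) of body x. Starts flat in the white (wrong) tray, along the tray's y within 0.15 rad, at tray x -50 to -10 mm. Pinch across the body.
- pencil_tip (a point): The pencil's sharpened tip, 81 mm from the origin, 3.5 mm above the underside.
- pencil_end (a point): The pencil's blunt end, 84 mm from the origin, 3.5 mm above the underside.
- wax_crayon: Thick red wax crayon, 87 mm long, 9 mm across, 20 g, flat on the table nearer the robot. Origin: mid-length on the underside, within 2 mm of the centre of mass. Its length runs from point crayon_end through the origin to crayon_tip, 0.31 rad clockwise (from above) of body x. Pinch across the body.
- crayon_tip (a point): The crayon's pointed tip, 43 mm from the origin, 4 mm above the underside.
- crayon_end (a point): The crayon's blunt end, 44 mm from the origin, 4 mm above the underside.
- wine_thermometer: Flat wooden wine thermometer, 144 (body y) x 37 mm (body x), the wood 4 mm thick, 8 mm at the glass tube, 30 g. Origin: centre of the underside and of mass. Starts flat in the blue (wrong) tray, within 30 mm of its middle, along the tray's y within 0.25 rad. Pinch across the 37 mm width, fingertips almost on the tray floor.
- thermometer_top (a point): Middle of the thermometer's +y end, 72 mm from the origin, 3 mm above the underside.
- thermometer_foot (a point): Middle of the thermometer's -y end, 72 mm from the origin, 3 mm above the underside.
- wing_corkscrew: Pale metal corkscrew, rigid, 170 (body y) x 75 (x) x 35 mm, 0.15 to 0.23 kg, flat on the table between the trays. Origin: mid-length, underside. Key ring at -y, wing ends at +y. Width over the wings 58 mm at y=0, 62 at y=+12, 64 at y=+20; at y=+12 they are 12 to 18 mm above the underside. Centre of mass y=+21. Grip from above across both wings at y=+12, fingertips near the table; no slip.
- corkscrew_ring (a point): Far end of the corkscrew's key ring: body y -83, z +4 mm.
- corkscrew_wing_a (a point): Free end of one wing: body x -33, y +76, z +20 mm.
- corkscrew_wing_b (a point): Free end of the other wing: body x +33, y +76, z +20 mm.
- cellar_key: Bystander, leave alone: old iron cellar key, 95 x 78 x 10 mm, loose on the table at the front left. Origin: centre of the underside.
- candle: Bystander, leave alone: white pillar candle, 64 mm across, 94 mm high, standing loose at the back of the table. Origin: centre of the underside, z up.
- cellar_notebook: Bystander, leave alone: brown notebook, 135 x 90 x 13 mm, loose on the right of the table. Origin: centre of the underside.

How it is judged:
By the outcome, as a careful person would: the job done as asked, in the order asked, and still so for the second after the job is handed in, with the robot touching nothing.
It also fails if it takes over 69 s, if anything falls off the work surface, if the arm or the gripper's body presses on something with over 40 N, if the wrist force passes 120 N, or if a joint passes its speed limit or range.

ROBOT

A 6-joint arm with a two-finger parallel gripper is mounted at the origin on a cart in front of the work surface, level with it; the furniture and walls round the work are solid. World frame = base frame: x ahead of the robot, y to its left, z up, the work surface at z = 0. Lengths are in m, angles in rad, forces in N, time in s.
With the tool pointing down it reaches from about 0.275 to 0.725 m from the base axis. Payload 5.6 kg.
Tool frame: the origin (TCP) lies at the very end of the fingers, on their centre line; the grasp point (between the pads) lies 19 mm behind it; z points along the fingers, y is the line along which they close (so a half turn about z gives the same grasp; the last joint's range is limited). The gripper opens to 85 mm and grips with 20 to 120 N. Pads are 22 mm wide; open, the fingers measure 114 mm over their backs; the gripper's body (76 mm by 85 mm) begins 54 mm behind the grasp point. The pads swing forward as they close: fully open they stand 13 mm farther back than shut.
Start: joints at [-0.837, 0.255, 0.108, 0, -1.424, -0.285], TCP at [0.239, -0.496, 0.231] pointing down, gripper open.
Joint ranges: [-2.95, 2.95], [-1.21, 1.97], [-1.09, 1.5], [-2.87, 1.71], [-2.94, -0.07], [-3.05, 3.05]. Speed limits (rad/s): [2.57, 2.57, 3.14, 3.14, 3.14, 3.14].

INTERFACE

Orientations are given as a unit quaternion [w, x, y, z].
In Python, from plant import monitor, viewer, bot gives the robot as it stands.
- The arm moves only by the shell command python3 -m creep 'ROWS' [FORCE]. ROWS is JSON, one flat list of numbers, 7 for each row, row after row: the turn, a rotation vector about the tool's x, y, z in units of 45 degrees (1.0 is 45 degrees), then the shift along the tool's x, y, z in units of 250 mm (1.0 is 250 mm), then the gripper command: -1 is shut, 1 is fully open, values between are in proportion. A call has 1 to 12 rows; each row is the pose to reach, as a shift and turn from the pose commanded when the call began, along the tool's axes at that moment; what a row does not reach only later rows make up. A row lasts 1/10 s, in which the tool goes at most 50 mm and 8.59 degrees, less where a joint would pass 70% of its speed; a pose out of reach is approached as far as the arm can. A call with a number of a shift or a turn outside -1 to 1 is refused whole. A call with a gripper value outside its range is refused whole. The fingers move at their own pace and stop on an object; FORCE is the grip in N (left out, the last holds). Time passes only in rows, so rows that repeat a pose let the fingers close. It gives the time, the measured TCP pose, the force, the opening and the grip force at its end, in the units of the state.
- monitor.observe(): the state, without advancing time (a new reading comes with each control period).
- viewer.grab_frame(name): name is "side" or "top" or "wrist"; returns a dict with "color" (420x560x3 uint8, blue, green, red), "fx", "fy", "cx", "cy" (pixels), "origin" and "attitude" of the camera in the world. Camera axes: x right, y down, z forward; pixel columns grow to the right and rows downward; lengths in m; the calibration is good to about 2 mm. A picture is of the moment at which its call begins. There is no depth.
- bot.sign_off(): hands the job in; it is judged then, once.
The state is a dict: "t": time; "joints": joint angles; "qd": joint speeds; "effort": joint torques, N m; "tool_pos": TCP position; "orientation": TCP orientation; "wrist_force": force on the tool from outside, world axes, zero at the start; "ft_torque": the same for the moment, N m; "grip_width": finger opening in m; "finger_force": force on a finger pad.
Only numpy, scipy, OpenCV 4.12 (cv2) and the standard library are available. Lean on these libraries where they do the work, as an engineer would, in place of code of your own. Each camera call takes 0.05 s, during which the arm holds its last target. There are 200 camera calls.

## Working session

There is one attempt and no reset: what is moved stays moved. The work goes in short steps, Python scripts to look and compute and a shell command to move; the robot and the scene stay as the last step left them, time stands still between calls to the robot, and variables do not carry over. Pictures are saved under pics/ and viewed, at most 10 in all, crops included, and the job is handed in when it is done.

```bash
mkdir -p pics; ls; cat > h.py <<'E'
import numpy as np,cv2
from scipy.spatial.transform import Rotation as R
from plant import monitor,viewer,bot
def rot(q): return R.from_quat([q[1],q[2],q[3],q[0]]).as_matrix()
def att(f):
    a=np.array(f["attitude"],float); return a if a.shape==(3,3) else rot(a)
def px2w(f,uv,z):
    uv=np.atleast_2d(np.array(uv,float)); d=np.c_[(uv[:,0]-f["cx"])/f["fx"],(uv[:,1]-f["cy"])/f["fy"],np.ones(len(uv))]@att(f).T
    o=np.array(f["origin"]); return o+d*((z-o[2])/d[:,2])[:,None]
E
python3 - <<'E'
from h import *
for n in("top","side"):
    f=viewer.grab_frame(n); cv2.imwrite(f"pics/{n}0.png",f["color"]); np.save(f"pics/{n}0.npy",f,allow_pickle=True)
    print(n,{k:v for k,v in f.items() if k!="color"})
s=monitor.observe();print(s)
E
```

```text
pics
top {'fx': 391.4045604503581, 'fy': 391.4045604503581, 'cx': 277.0949183745523, 'cy': 208.4771706304145, 'origin': array([-0.00840225, -0.00777615,  1.32567942]), 'attitude': array([ 0.14633311, -0.65645056,  0.72325196, -0.15673509])}
side {'fx': 418.7614757955856, 'fy': 418.7614757955856, 'cx': 279.4755458450695, 'cy': 204.9143362727099, 'origin': array([ 0.46780421, -0.97400673,  0.81721117]), 'attitude': array([-0.41928923,  0.90574988, -0.05345098,  0.03093043])}
{'t': 0.1, 'joints': array([-8.37405848e-01,  2.55686785e-01,  1.07171607e-01, -4.26645626e-04,
       -1.42389799e+00, -2.84586511e-01]), 'qd': array([ 1.82172449e-03, -3.35994470e-06,  4.32908903e-03,  2.52169870e-03,
       -2.73516999e-04, -8.14059716e-04]), 'effort': array([-3.06752860e-03, -3.87603629e+01,  2.38474095e+01,  5.37790105e+00,
       -3.78356926e-03,  1.36947381e-06]), 'tool_pos': array([ 0.23850139, -0.49512375,  0.23050101]), 'orientation': array([-2.09686426e-04, -2.22492694e-01,  9.74933999e-01,  8.08764176e-04]), 'wrist_force': array([0.66077961, 0.17948177, 0.46170254]), 'ft_torque': array([-0.02158256, -0.01110323, -0.00239818]), 'finger_force': 0.0, 'grip_width': 0.08550714311913228}
```

View pics/top0.png

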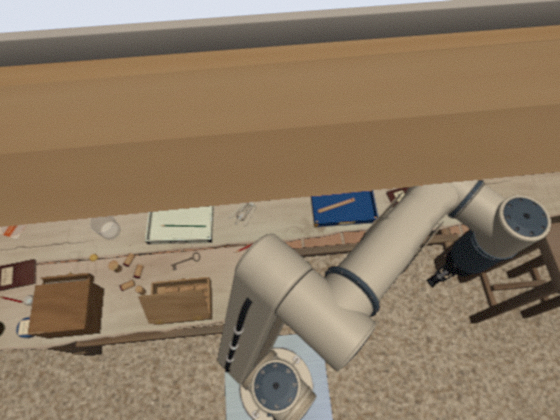

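The top view shows the white tray with the pencil at (180,224), the blue tray with the thermometer at (340,206), the corkscrew at (243,210) and the key at (186,260). The crayon is probably at (244,246), next to the arm. A beam overhead hides the back of the table.

View pics/side0.png

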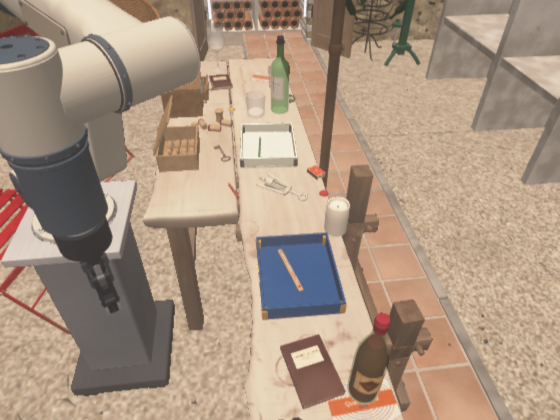

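```bash
python3 - <<'E'
from h import *
f=np.load("pics/top0.npy",allow_pickle=True).item();print(px2w(f,[[180,224],[340,206],[243,210],[244,246],[186,260]],0.01).round(3))
E
```

```text
[[ 0.569  0.3    0.01 ]
 [ 0.584 -0.291  0.01 ]
 [ 0.603  0.068  0.01 ]
 [ 0.462  0.073  0.01 ]
 [ 0.43   0.278  0.01 ]]
```

```bash
python3 -m creep '[0,0,-0.715,-0.57,0.18,-0.1,1, 0,0,-0.715,-0.57,0.18,-0.1,1, 0,0,-0.715,-0.57,0.18,-0.1,1, 0,0,-0.715,-0.57,0.18,-0.1,1, 0,0,-0.715,-0.57,0.18,-0.1,1]'
python3 -m creep '[0,0,-0.715,-0.58,-0.16,-0.1,1, 0,0,-0.715,-0.58,-0.16,-0.1,1, 0,0,-0.715,-0.58,-0.16,-0.1,1, 0,0,-0.715,-0.58,-0.16,-0.1,1, 0,0,-0.715,-0.58,-0.16,-0.1,1, 0,0,-0.715,-0.58,-0.16,-0.1,1]'
python3 - <<'E'
from h import *
for n in("wrist",):
    f=viewer.grab_frame(n); cv2.imwrite(f"pics/{n}1.png",f["color"]); np.save(f"pics/{n}1.npy",f,allow_pickle=True)
    print(n,{k:v for k,v in f.items() if k!="color"})
    print(att(f).round(2))
s=monitor.observe();print(s['t'],s['tool_pos'],rot(s['orientation']).round(3),s['joints'])
E
```

```text
t: 0.6
tool_pos: [0.3485, -0.3921, 0.2562]
orientation: [0.0, -0.486, 0.874, 0.0]
wrist_force: [-0.0, -0.2, -0.4]
grip_width: 0.0856
finger_force: 0.0
t: 1.2
tool_pos: [0.4576, -0.2924, 0.2808]
orientation: [-0.0, -0.705, 0.709, 0.001]
wrist_force: [0.1, 0.5, 0.1]
grip_width: 0.0853
finger_force: 0.0
wrist {'fx': 326.62690576738424, 'fy': 326.62690576738424, 'cx': 278.83220340756185, 'cy': 206.57322039866267, 'origin': array([ 0.45621074, -0.37251569,  0.42471702]), 'attitude': array([-2.93001204e-04,  2.35249837e-03,  9.87565533e-01,  1.57190007e-01])}
[[-1.    0.    0.  ]
 [ 0.    0.95  0.31]
 [ 0.    0.31 -0.95]]
1.25 [ 0.45747587 -0.29254145  0.28091878] [[-0.005 -1.    -0.001]
 [-1.     0.005  0.   ]
 [-0.     0.001 -1.   ]] [-2.80552799e-01  2.33137796e-01  2.03669179e-01  9.60164000e-05
 -1.54224996e+00  2.75835010e-01]
```

View pics/wrist1.png

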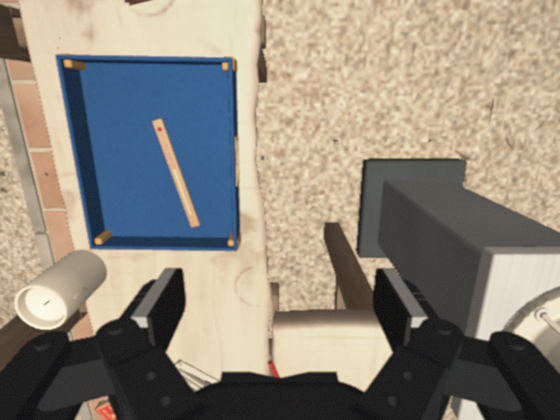

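The wrist view shows the blue tray, with corners near (65,60), (232,60), (235,245) and (100,240). The thermometer runs from (158,122) to (195,225) and looks narrower than 37 mm, so I'll zoom in.

```bash
python3 - <<'E'
from h import *
f=np.load("pics/wrist1.npy",allow_pickle=True).item()
g=np.load("pics/side0.npy",allow_pickle=True).item()
t=np.load("pics/top0.npy",allow_pickle=True).item()
c=f["color"][50:255,50:250]; c2=t["color"][170:280,140:390]; c3=g["color"][110:320,210:350]
im=np.zeros((600,800,3),np.uint8)
a=cv2.resize(c,None,fx=1.9,fy=1.9); im[:a.shape[0],:a.shape[1]]=a
b=cv2.resize(c3,None,fx=2,fy=2)[:389]; im[:389,400:680]=b
d=cv2.resize(c2,(460,205));im[392:597,:460]=d
cv2.imwrite("pics/c1.png",im)
print(px2w(f,[[158,122],[195,225]],.01).round(3))
print("tray rim", px2w(f,[[57,55],[237,57],[240,248],[92,250]],.04).round(3))
E
```

```text
[[ 0.605 -0.347  0.01 ]
 [ 0.57  -0.211  0.01 ]]
tray rim [[ 0.694 -0.419  0.04 ]
 [ 0.501 -0.417  0.04 ]
 [ 0.507 -0.191  0.04 ]
 [ 0.698 -0.189  0.04 ]]
```

View pics/c1.png

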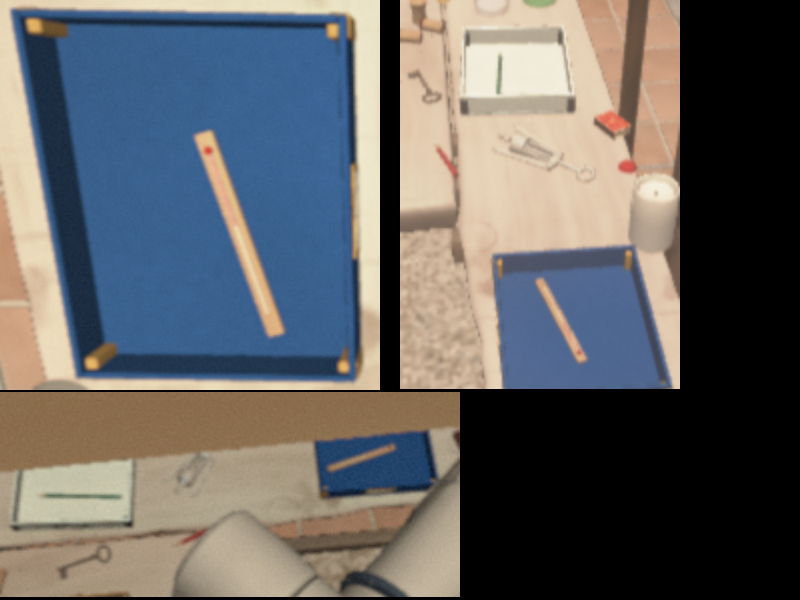

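```bash
python3 -m creep '[0,0,-0.32,-0.054,-0.52,0.6,1, 0,0,-0.32,-0.054,-0.52,0.6,1, 0,0,-0.32,-0.054,-0.52,0.6,1, 0,0,-0.32,-0.054,-0.52,0.6,1, 0,0,-0.32,-0.054,-0.52,0.6,1, 0,0,-0.32,-0.054,-0.52,0.6,1]'
cat >> h.py <<'E'
def snap(n,tag):
    f=viewer.grab_frame(n); cv2.imwrite(f"pics/{tag}.png",f["color"]); np.save(f"pics/{tag}.npy",f,allow_pickle=True); return f
def yaw(s):
    m=rot(s['orientation']); return np.degrees(np.arctan2(m[1,1],m[0,1]))%360
def goto(s,p,y=None):
    m=rot(s['orientation']); d=m.T@(np.array(p)-s['tool_pos'])/.25
    print('units',d.round(3),'turn z',None if y is None else round(-(y-yaw(s))/45,3))
def rect(f,mask,z):
    cs,_=cv2.findContours(mask.astype(np.uint8),cv2.RETR_EXTERNAL,cv2.CHAIN_APPROX_NONE)
    for c in sorted(cs,key=cv2.contourArea)[-3:]:
        if cv2.contourArea(c)<15: continue
        w=px2w(f,c[:,0],z)[:,:2]; (cx,cy),(a,b),an=cv2.minAreaRect((w*1000).astype(np.float32))
        print('px',c[:,0].mean(0).round(),'ctr',round(cx),round(cy),'size',round(a),round(b),'ang',round(an if a>b else an+90,1))
E
python3 - <<'E'
from h import *
f=snap("wrist","wrist2"); s=monitor.observe(); print(s['t'],s['tool_pos'],yaw(s))
h=cv2.cvtColor(f["color"],cv2.COLOR_BGR2HSV); b,g,r=[f["color"][...,i].astype(int) for i in range(3)]
m=(r>b+25)&(r>120)
rect(f,m,.009)
E
```

```text
t: 1.85
tool_pos: [0.5874, -0.279, 0.1298]
orientation: [0.001, 0.789, -0.614, -0.001]
wrist_force: [0.7, 0.1, 0.3]
grip_width: 0.0853
finger_force: 0.0
1.9 [ 0.58791798 -0.27938198  0.13206272] 194.29734941452702
px [276. 190.] ctr 588 -280 size 12 145 ang 104.5
px [ 62. 180.] ctr 751 -215 size 369 127 ang 89.5
px [398. 196.] ctr 506 -267 size 374 357 ang 14.3
```

View pics/wrist2.png

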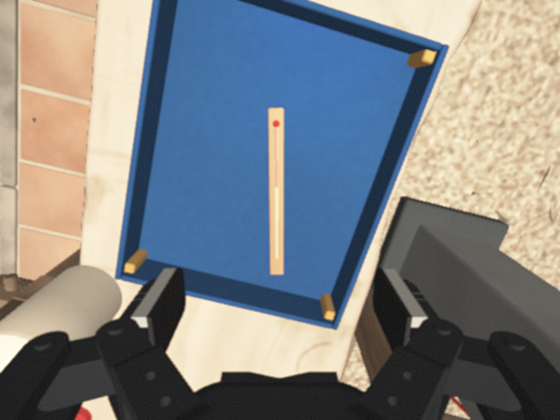

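The thermometer is 145 x 12 mm in view, centred under the gripper and aligned with it. I'll descend and pinch.

```bash
python3 -m creep '[0,0,0,0,0,0.2,-0.1, 0,0,0,0,0,0.36,-0.1, 0,0,0,0,0,0.44,-0.1, 0,0,0,0,0,0.47,-0.1, 0,0,0,0,0,0.49,-0.1, 0,0,0,0,0,0.49,-0.1, 0,0,0,0,0,0.49,-1, 0,0,0,0,0,0.49,-1, 0,0,0,0,0,0.49,-1, 0,0,0,0,0,0.49,-1, 0,0,0,0,0,0.49,-1]' 30
```

```text
t: 3.0
tool_pos: [0.589, -0.2781, 0.0096]
orientation: [-0.0, 0.791, -0.612, 0.001]
wrist_force: [-1.6, 0.8, 5.0]
grip_width: -0.0002
finger_force: 2.3
```

The fingers closed completely, so they passed over the thin wood. I'll open, lift a little and check whether it moved.

```bash
python3 -m creep '[0,0,0,0,0,0,-0.1, 0,0,0,0,0,0,-0.1, 0,0,0,0,0,0,-0.1, 0,0,0,0,0,-0.2,-0.1, 0,0,0,0,0,-0.32,-0.1, 0,0,0,0,0,-0.32,-0.1]'
python3 - <<'E'
from h import *
f=snap("wrist","wrist3"); s=monitor.observe(); print(s['t'],s['tool_pos'],yaw(s),s['grip_width'])
b,g,r=[f["color"][...,i].astype(int) for i in range(3)]
rect(f,((r>b+25)&(r>120)),.009)
E
```

```text
t: 3.6
tool_pos: [0.5913, -0.2792, 0.0943]
orientation: [-0.001, 0.791, -0.612, 0.005]
wrist_force: [0.1, -0.0, -0.2]
grip_width: 0.0386
finger_force: 0.0
3.65 [ 0.58985308 -0.27838578  0.09135031] 194.46763309584287 0.038155104440658325
px [282. 205.] ctr 588 -280 size 12 145 ang 104.3
px [495. 114.] ctr 463 -350 size 109 239 ang 119.1
px [ 54. 192.] ctr 741 -207 size 369 102 ang 89.9
```

View pics/wrist3.png

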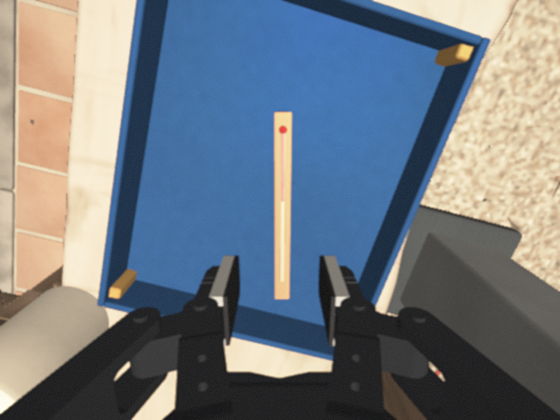

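The view shows it unmoved at (282,205), between the fingers. I'll go lower this time.

```bash
python3 -m creep '[0,0,0,0,0,0.16,-0.4, 0,0,0,0,0,0.27,-0.4, 0,0,0,0,0,0.31,-0.4, 0,0,0,0,0,0.33,-0.4, 0,0,0,0,0,0.336,-0.4, 0,0,0,0,0,0.336,-0.4, 0,0,0,0,0,0.336,-1, 0,0,0,0,0,0.336,-1, 0,0,0,0,0,0.336,-1, 0,0,0,0,0,0.336,-1]' 30
```

```text
t: 4.65
tool_pos: [0.5893, -0.2782, 0.0057]
orientation: [-0.0, 0.791, -0.612, 0.001]
wrist_force: [-1.7, 1.0, 4.5]
grip_width: 0.0101
finger_force: 31.1
```

```bash
python3 -m creep '[0,0,0,0,0,-0.1,-1, 0,0,0,0,0,-0.25,-1, 0,0,0,0,0,-0.45,-1, 0,0,0,0,0,-0.65,-1, 0,0,0.16,-0.2,-0.05,-0.8,-1, 0,0,0.32,-0.4,-0.1,-0.8,-1, 0,0,0.32,-0.6,-0.15,-0.8,-1, 0,0,0.32,-0.8,-0.2,-0.8,-1, 0,0,0.32,-0.93,-0.24,-0.8,-1, 0,0,0.32,-0.93,-0.24,-0.8,-1]'
python3 - <<'E'
from h import *
f=snap("wrist","wrist4"); s=monitor.observe(); print(s['t'],s['tool_pos'],yaw(s),s['grip_width'])
E
python3 -m creep '[0,0,0,-0.2,0.03,0,-1, 0,0,0,-0.4,0.06,0,-1, 0,0,0,-0.6,0.1,0,-1, 0,0,0,-0.8,0.12,0,-1, 0,0,0,-0.8,0.12,0,-1, 0,0,0,-0.8,0.12,0,-1]'
python3 - <<'E'
from h import *
f=snap("wrist","wrist5"); s=monitor.observe(); print(s['t'],s['tool_pos'],yaw(s),s['grip_width'])
a=np.load("pics/wrist4.npy",allow_pickle=True).item()["color"]
cv2.imwrite("pics/c2.png",np.hstack([a,f["color"]])[:, :] if 0 else cv2.resize(np.hstack([a,f["color"]]),(800,300)))
E
```

```text
t: 5.65
tool_pos: [0.5882, -0.0323, 0.2043]
orientation: [-0.0, 0.71, -0.705, -0.001]
wrist_force: [0.4, -0.5, -0.7]
grip_width: 0.0107
finger_force: 30.6
5.7 [ 0.58816889 -0.03475728  0.20440152] 180.324194173371 0.010581188631329903
t: 6.3
tool_pos: [0.558, 0.1625, 0.2042]
orientation: [0.001, 0.708, -0.706, -0.0]
wrist_force: [-0.0, -0.5, 0.1]
grip_width: 0.0106
finger_force: 30.6
6.35 [0.55826592 0.16143493 0.20440743] 180.05677644825204 0.010470393469312817
```

View pics/c2.png

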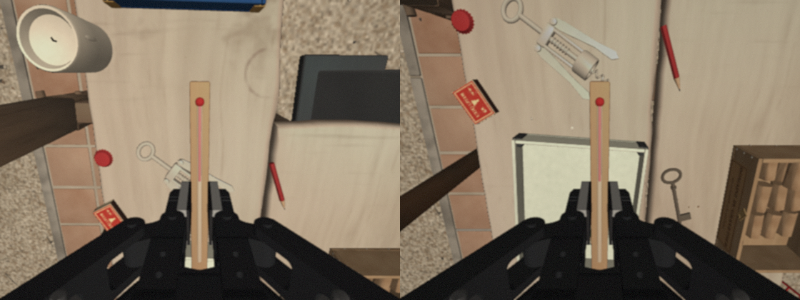

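The left half shows the thermometer held. The right half has the corkscrew with its ring at about (154,14) and wings near (262,130) and (304,80), in full-frame pixels. The crayon is at about (375,80), and the white tray's near rim runs from (161,192) to (347,200).

```bash
python3 - <<'E'
from h import *
f=np.load("pics/wrist5.npy",allow_pickle=True).item(); t=np.load("pics/top0.npy",allow_pickle=True).item(); g=np.load("pics/side0.npy",allow_pickle=True).item()
print("wtray near rim",px2w(f,[[160,192],[347,200]],.04)[:,:2].round(3))
# white tray outline in top view
c=t["color"];h=cv2.cvtColor(c,cv2.COLOR_BGR2HSV); 
print("top corners",px2w(t,[[146,243],[212,241]],.0)[:,:2].round(3))
print("side corners rim",px2w(g,[[241,164],[298,163],[294,124],[242,125]],.04)[:,:2].round(3))
hg=cv2.cvtColor(g["color"],cv2.COLOR_BGR2HSV)
for n,i,hh in(("top",t,h),("side",g,hg)):
    m=(hh[...,0]>45)&(hh[...,0]<90)&(hh[...,1]>70)&(hh[...,2]<140); 
    mm=np.zeros_like(m); 
    if n=="top": mm[205:245,150:215]=m[205:245,150:215]
    else: mm[130:162,245:295]=m[130:162,245:295]
    print(n,"pencil"); rect(i,mm,.01)
hf=cv2.cvtColor(f["color"],cv2.COLOR_BGR2HSV); m=((hf[...,0]<8)|(hf[...,0]>172))&(hf[...,1]>130)&(hf[...,2]>80); m[:,:340]=0;m[200:]=0
print("crayon");rect(f,m,.005)
print("cork ring,wingA,wingB",px2w(f,[[154,14],[259,132],[304,79]],.015)[:,:2].round(3))
E
```

```text
wtray near rim [[0.673 0.168]
 [0.489 0.176]]
top corners [[0.511 0.423]
 [0.496 0.187]]
side corners rim [[0.49  0.152]
 [0.675 0.138]
 [0.7   0.391]
 [0.507 0.404]]
top pencil
side pencil
crayon
px [377.  72.] ctr 461 57 size 8 70 ang 110.1
cork ring,wingA,wingB [[0.669 0.009]
 [0.577 0.113]
 [0.533 0.063]]
```

```bash
python3 -m creep '[0,0,0.067,-0.2,-0.12,0,-1, 0,0,0.067,-0.4,-0.24,0,-1, 0,0,0.067,-0.506,-0.31,0,-1, 0,0,0.067,-0.506,-0.31,0,-1, 0,0,0.067,-0.506,-0.31,0,-1]'
python3 - <<'E'
from h import *
f=snap("wrist","wrist6"); s=monitor.observe(); print(s['t'],s['tool_pos'],yaw(s),s['grip_width'])
E
```

```text
t: 6.85
tool_pos: [0.6365, 0.2874, 0.2026]
orientation: [-0.002, -0.688, 0.726, 0.0]
wrist_force: [-0.6, -0.6, 0.1]
grip_width: 0.0107
finger_force: 30.6
6.9 [0.63630048 0.28682731 0.2041917 ] 176.93646296810482 0.010927183610840064
```

View pics/wrist6.png

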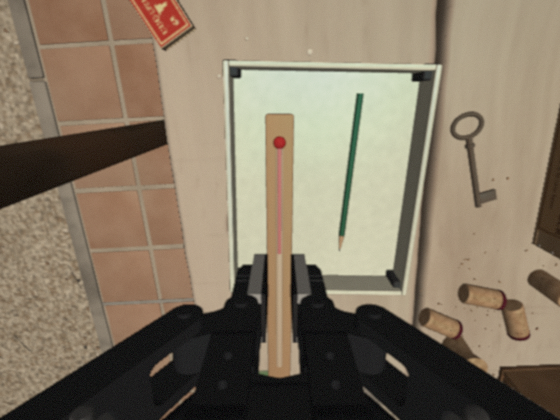

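The whole white tray is visible, with rim corners at (224,61), (440,66) and (404,294). The pencil runs from its blunt end at (360,94) to its tip at (340,252).

```bash
python3 - <<'E'
from h import *
f=np.load("pics/wrist6.npy",allow_pickle=True).item()
p=px2w(f,[[224,61],[440,66],[404,294]],.04)[:,:2]; print("rim",p.round(3)); c=(p[0]+p[2])/2; print("ctr",c, np.degrees(np.arctan2(*(p[2]-p[1])[::1])), )
print("pencil",px2w(f,[[360,94],[340,252]],.0085)[:,:2].round(3))
E
```

```text
rim [[0.676 0.173]
 [0.49  0.186]
 [0.506 0.414]]
ctr [0.59100839 0.29311666] 4.112133454578299
pencil [[0.551 0.206]
 [0.57  0.375]]
```

```bash
python3 -m creep '[0,0,0,0,0,0.2,-1, 0,0,0,0,0,0.4,-1, 0,0,0,0,0,0.6,-1, 0,0,0,0,0,0.72,-1, 0,0,0,0,0,0.77,-1, 0,0,0,0,0,0.79,-1, 0,0,0,0,0,0.796,-1, 0,0,0,0,0,0.796,-1, 0,0,0,0,0,0.796,-1]'
python3 -m creep '[0,0,0,0,0,0,-0.4, 0,0,0,0,0,0,-0.4, 0,0,0,0,0,0,-0.4, 0,0,0,0,0,-0.1,-0.4, 0,0,0,0,0,-0.25,-0.4, 0,0,0,0,0,-0.4,-0.4, 0,0,0,0,0,-0.4,-0.4]'
python3 - <<'E'
from h import *
f=snap("wrist","wrist7"); s=monitor.observe(); print(s['t'],s['tool_pos'],yaw(s),s['grip_width'])
b,g,r=[f["color"][...,i].astype(int) for i in range(3)]
rect(f,((r>b+45)&(r>120)),.009)
hh=cv2.cvtColor(f["color"],cv2.COLOR_BGR2HSV)
rect(f,(hh[...,0]>55)&(hh[...,0]<95)&(hh[...,1]>110),.0085)
goto(s,[.5605,.2905,.1],173.6)
E
```

```text
t: 7.8
tool_pos: [0.6367, 0.2892, 0.0079]
orientation: [0.002, -0.689, 0.725, -0.0]
wrist_force: [0.1, 0.1, 0.1]
grip_width: 0.0104
finger_force: 30.6
t: 8.5
tool_pos: [0.639, 0.2901, 0.1132]
orientation: [0.006, -0.689, 0.725, -0.002]
wrist_force: [1.1, 0.3, 0.2]
grip_width: 0.0256
finger_force: 0.0
8.55 [0.63742794 0.28974455 0.1097932 ] 177.06508617303425 0.02543755619333242
px [118. 283.] ctr 783 357 size 51 52 ang 179.9
px [104. 224.] ctr 783 301 size 52 52 ang 0.1
px [70. 76.] ctr 783 189 size 52 52 ang 89.9
px [381. 179.] ctr 560 280 size 150 5 ang 83.3
units [0.013 0.308 0.037] turn z 0.077
```

```bash
python3 -m creep '[0,0,0.077,0.013,0.15,0,-0.4, 0,0,0.077,0.013,0.308,0,-0.4, 0,0,0.077,0.013,0.308,0.1,-0.4, 0,0,0.077,0.013,0.308,0.25,-0.4, 0,0,0.077,0.013,0.308,0.36,-0.4, 0,0,0.077,0.013,0.308,0.39,-0.4, 0,0,0.077,0.013,0.308,0.404,-0.4, 0,0,0.077,0.013,0.308,0.404,-0.4, 0,0,0.077,0.013,0.308,0.404,-1, 0,0,0.077,0.013,0.308,0.404,-1, 0,0,0.077,0.013,0.308,0.404,-1, 0,0,0.077,0.013,0.308,0.404,-1]' 30
```

```text
t: 9.75
tool_pos: [0.5591, 0.2897, 0.0054]
orientation: [0.001, -0.666, 0.746, -0.0]
wrist_force: [-0.9, -0.1, 4.5]
grip_width: 0.0049
finger_force: 31.4
```

```bash
python3 -m creep '[0,0,0,0,0,-0.1,-1, 0,0,0,0,0,-0.25,-1, 0,0,0,0,0,-0.45,-1, 0,0,0,0,0,-0.65,-1, 0,0,-0.12,0.2,-0.02,-0.8,-1, 0,0,-0.12,0.4,-0.04,-0.8,-1, 0,0,-0.12,0.6,-0.06,-0.8,-1, 0,0,-0.12,0.8,-0.09,-0.8,-1, 0,0,-0.12,0.954,-0.107,-0.8,-1, 0,0,-0.12,0.954,-0.107,-0.8,-1]'
python3 -m creep '[0,0,0,0.2,-0.04,0,-1, 0,0,0,0.4,-0.08,0,-1, 0,0,0,0.6,-0.13,0,-1, 0,0,0,0.706,-0.154,0,-1, 0,0,0,0.706,-0.154,0,-1]'
python3 -m creep '[0,0,0,0.2,-0.04,0,-1, 0,0,0,0.4,-0.08,0,-1, 0,0,0,0.6,-0.13,0,-1, 0,0,0,0.706,-0.154,0,-1, 0,0,0,0.706,-0.154,0,-1, 0,0,0,0.706,-0.154,0,-1]'
python3 - <<'E'
from h import *
f=snap("wrist","wrist8"); s=monitor.observe(); print(s['t'],s['tool_pos'],yaw(s),s['grip_width'])
E
```

```text
t: 10.75
tool_pos: [0.5579, 0.0444, 0.2048]
orientation: [-0.001, -0.699, 0.715, -0.0]
wrist_force: [0.8, 0.5, 0.0]
grip_width: 0.005
finger_force: 29.6
t: 11.25
tool_pos: [0.5939, -0.1311, 0.2035]
orientation: [-0.001, -0.699, 0.715, 0.001]
wrist_force: [-0.6, -0.0, -0.1]
grip_width: 0.0048
finger_force: 29.6
t: 11.85
tool_pos: [0.6292, -0.3047, 0.2035]
orientation: [-0.0, -0.701, 0.714, 0.001]
wrist_force: [0.9, 0.7, 0.0]
grip_width: 0.0053
finger_force: 29.6
11.9 [ 0.6293563  -0.30394533  0.20413669] 179.00668705201926 0.005154581951263505
```

View pics/wrist8.png

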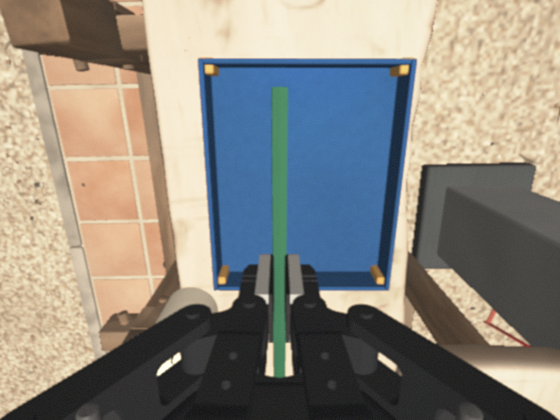

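The pencil is held straight, over the blue tray with corners (200,59), (416,60), (388,290) and (216,290). I'll lower and release it, then head for the crayon.

```bash
python3 -m creep '[0,0,0,0,0,0.2,-1, 0,0,0,0,0,0.4,-1, 0,0,0,0,0,0.6,-1, 0,0,0,0,0,0.72,-1, 0,0,0,0,0,0.77,-1, 0,0,0,0,0,0.79,-1, 0,0,0,0,0,0.797,-1, 0,0,0,0,0,0.797,-1, 0,0,0,0,0,0.797,-1]'
python3 -m creep '[0,0,0,0,0,0,-0.4, 0,0,0,0,0,0,-0.4, 0,0,0,0,0,0,-0.4, 0,0,0,0,0,-0.1,-0.4, 0,0,0,0,0,-0.25,-0.4, 0,0,0,0,0,-0.45,-0.2, 0,0,0,0,0,-0.65,0, 0,0,0,0,0,-0.7,0]'
python3 - <<'E'
from h import *
f=snap("wrist","wrist9"); s=monitor.observe(); print(s['t'],s['tool_pos'],yaw(s),s['grip_width'])
hh=cv2.cvtColor(f["color"],cv2.COLOR_BGR2HSV)
rect(f,(hh[...,0]>55)&(hh[...,0]<92)&(hh[...,1]>90),.0085)
goto(s,[.46,.055,.18],200)
E
```

```text
t: 12.8
tool_pos: [0.6304, -0.3051, 0.0076]
orientation: [0.001, -0.701, 0.713, -0.001]
wrist_force: [0.2, 0.2, 0.4]
grip_width: 0.0047
finger_force: 29.6
t: 13.6
tool_pos: [0.6315, -0.3065, 0.1887]
orientation: [0.002, -0.701, 0.713, -0.006]
wrist_force: [0.3, -0.5, 0.9]
grip_width: 0.0429
finger_force: 0.0
13.65 [ 0.63138133 -0.30620152  0.18795025] 178.98938531509407 0.042528703268066785
px [284. 170.] ctr 627 -315 size 150 6 ang 89.1
units [-1.433  0.711  0.018] turn z -0.467
```

```bash
python3 -m creep '[0,0,0,-0.2,0.1,0,0, 0,0,0,-0.4,0.2,0,0, 0,0,0,-0.6,0.3,0,0, 0,0,0,-0.717,0.355,0,0, 0,0,0,-0.717,0.355,0,0]'
python3 -m creep '[0,0,0,-0.2,0.1,0,0, 0,0,-0.15,-0.4,0.2,0,0, 0,0,-0.3,-0.6,0.3,0,0, 0,0,-0.467,-0.717,0.355,0,0, 0,0,-0.467,-0.717,0.355,0,0, 0,0,-0.467,-0.717,0.355,0,0]'
python3 - <<'E'
from h import *
f=snap("wrist","wrist10"); s=monitor.observe(); print(s['t'],s['tool_pos'],yaw(s),s['grip_width'])
hf=cv2.cvtColor(f["color"],cv2.COLOR_BGR2HSV); m=((hf[...,0]<8)|(hf[...,0]>172))&(hf[...,1]>110)&(hf[...,2]>60)
rect(f,m,.005)
E
```

```text
t: 14.15
tool_pos: [0.5411, -0.1198, 0.1805]
orientation: [0.0, -0.702, 0.712, 0.001]
wrist_force: [1.4, -0.7, -0.6]
grip_width: 0.0426
finger_force: 0.0
t: 14.75
tool_pos: [0.4579, 0.0575, 0.1805]
orientation: [-0.0, 0.82, -0.573, 0.0]
wrist_force: [-0.1, 0.4, -0.2]
grip_width: 0.0427
finger_force: 0.0
14.8 [0.45821383 0.05667244 0.18038236] 200.00292850488262 0.042884185935778016
px [518. 364.] ctr 105 169 size 33 27 ang 73.9
px [275. 182.] ctr 460 58 size 8 70 ang 110.2
px [540. 375.] ctr 71 175 size 45 28 ang 75.6
```

View pics/wrist10.png

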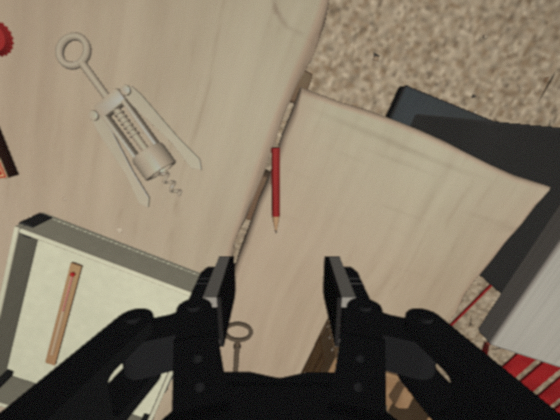

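The crayon lies at (275,182), its tip down at (276,232), squarely in line with the fingers. The corkscrew is at about (130,120).

```bash
python3 -m creep '[0,0,0,-0.032,-0.008,0.15,-0.2, 0,0,0,-0.032,-0.008,0.35,-0.2, 0,0,0,-0.032,-0.008,0.52,-0.3, 0,0,0,-0.032,-0.008,0.64,-0.3, 0,0,0,-0.032,-0.008,0.69,-0.3, 0,0,0,-0.032,-0.008,0.71,-0.3, 0,0,0,-0.032,-0.008,0.71,-0.3, 0,0,0,-0.032,-0.008,0.71,-1, 0,0,0,-0.032,-0.008,0.71,-1, 0,0,0,-0.032,-0.008,0.71,-1, 0,0,0,-0.032,-0.008,0.71,-1]' 30
python3 - <<'E'
from h import *
f=np.load("pics/wrist10.npy",allow_pickle=True).item()
q=px2w(f,[[147,205],[200,166]],.02)[:,:2]; r=px2w(f,[[60,40]],.004)[0,:2]; m=q.mean(0); d=m-r; L=np.linalg.norm(d); d/=L
print("wings",q.round(3),"ring",r.round(3),"L(159)",L,"dir deg",np.degrees(np.arctan2(d[1],d[0])),"y+12 pt",(m-d*.064).round(3),(r+d*.095).round(3))
E
```

```text
t: 15.9
tool_pos: [0.4581, 0.0651, 0.0039]
orientation: [-0.001, 0.819, -0.573, 0.001]
wrist_force: [0.6, -1.9, 3.6]
grip_width: 0.0065
finger_force: 29.7
wings [[0.572 0.118]
 [0.533 0.063]] ring [0.683 0.002] L(159) 0.1583324834742739 dir deg 145.6530151225228 y+12 pt [0.605 0.055] [0.605 0.055]
```

```bash
python3 -m creep '[0,0,0,0,0,-0.1,-1, 0,0,0,0,0,-0.25,-1, 0,0,0,0,0,-0.45,-1, 0,0,0,0,0,-0.65,-1, 0,0,0.15,0.2,0.01,-0.76,-1, 0,0,0.3,0.4,0.02,-0.76,-1, 0,0,0.467,0.6,0.03,-0.76,-1, 0,0,0.467,0.768,0.041,-0.76,-1, 0,0,0.467,0.768,0.041,-0.76,-1]'
python3 -m creep '[0,0,0,0.2,-0.06,0,-1, 0,0,0,0.4,-0.12,0,-1, 0,0,0,0.6,-0.2,0,-1, 0,0,0,0.732,-0.237,0,-1, 0,0,0,0.732,-0.237,0,-1, 0,0,0,0.732,-0.237,0,-1]'
python3 - <<'E'
from h import *
f=snap("wrist","wrist11"); s=monitor.observe(); print(s['t'],s['tool_pos'],yaw(s),s['grip_width'])
E
```

```text
t: 16.8
tool_pos: [0.5136, -0.1235, 0.1924]
orientation: [-0.001, -0.699, 0.715, 0.0]
wrist_force: [0.1, 1.1, 0.1]
grip_width: 0.0064
finger_force: 29.3
t: 17.4
tool_pos: [0.5691, -0.3032, 0.192]
orientation: [-0.0, -0.7, 0.714, 0.001]
wrist_force: [-0.1, -0.1, -0.1]
grip_width: 0.0065
finger_force: 29.4
17.45 [ 0.56913792 -0.30240603  0.1926524 ] 178.98474011779751 0.006270963665166317
```

```bash
python3 -m creep '[0,0,0,0,0,0.2,-1, 0,0,0,0,0,0.4,-1, 0,0,0,0,0,0.58,-1, 0,0,0,0,0,0.68,-1, 0,0,0,0,0,0.72,-1, 0,0,0,0,0,0.735,-1, 0,0,0,0,0,0.735,-1, 0,0,0,0,0,0.735,-1]'
python3 -m creep '[0,0,0,0,0,0,-0.4, 0,0,0,0,0,0,-0.4, 0,0,0,0,0,0,-0.4, 0,0,0,0,0,-0.1,-0.4, 0,0,0,0,0,-0.25,-0.4, 0,0,0,0,0,-0.45,0, 0,0,0,0,0,-0.65,1, 0,0,0,0,0,-0.7,1]'
python3 - <<'E'
from h import *
f=snap("wrist","wrist12"); s=monitor.observe(); print(s['t'],s['tool_pos'],yaw(s),s['grip_width'])
hf=cv2.cvtColor(f["color"],cv2.COLOR_BGR2HSV)
rect(f,(hf[...,0]>55)&(hf[...,0]<92)&(hf[...,1]>90),.0085)
m=((hf[...,0]<8)|(hf[...,0]>172))&(hf[...,1]>110)&(hf[...,2]>60); rect(f,m,.01)
goto(s,[.605,.055,.18],235.7)
E
```

```text
t: 18.25
tool_pos: [0.5707, -0.3032, 0.0115]
orientation: [0.001, -0.701, 0.713, -0.002]
wrist_force: [-0.9, -0.6, 0.4]
grip_width: 0.0068
finger_force: 29.4
t: 19.05
tool_pos: [0.5716, -0.3047, 0.192]
orientation: [0.002, -0.701, 0.713, -0.006]
wrist_force: [0.7, -0.7, 0.2]
grip_width: 0.0685
finger_force: 0.0
19.1 [ 0.57150806 -0.3044006   0.19131946] 178.99547585317552 0.07535773753788651
px [224. 168.] ctr 627 -315 size 149 7 ang 88.9
px [282. 176.] ctr 570 -311 size 70 7 ang 89.4
units [-1.44  -0.108  0.04 ] turn z -1.26
```

```bash
python3 -m creep '[0,0,-0.15,-0.2,-0.015,0,1, 0,0,-0.3,-0.4,-0.03,0,1, 0,0,-0.45,-0.6,-0.045,0,1, 0,0,-0.63,-0.72,-0.054,0,1, 0,0,-0.63,-0.72,-0.054,0,1]'
python3 -m creep '[0,0,-0.16,-0.15,-0.1,0,1, 0,0,-0.32,-0.3,-0.2,0,1, 0,0,-0.48,-0.45,-0.3,0,1, 0,0,-0.63,-0.608,-0.39,0,1, 0,0,-0.63,-0.608,-0.39,0,1, 0,0,-0.63,-0.608,-0.39,0,1]'
python3 - <<'E'
from h import *
f=snap("wrist","wrist13"); s=monitor.observe(); print(s['t'],s['tool_pos'],yaw(s),s['grip_width'],s['joints'].round(2))
E
```

```text
t: 19.6
tool_pos: [0.5861, -0.1195, 0.1838]
orientation: [-0.0, 0.856, -0.517, -0.0]
wrist_force: [1.0, -0.4, -0.0]
grip_width: 0.0858
finger_force: 0.0
t: 20.2
tool_pos: [0.6026, 0.0571, 0.1836]
orientation: [0.0, 0.956, -0.295, -0.0]
wrist_force: [0.1, -0.8, 0.1]
grip_width: 0.0855
finger_force: 0.0
20.25 [0.60261838 0.05608784 0.1838035 ] 235.62896437240897 0.08523771381266465 [ 0.35  0.38  0.17  0.   -1.36  0.62]
```

View pics/wrist13.png

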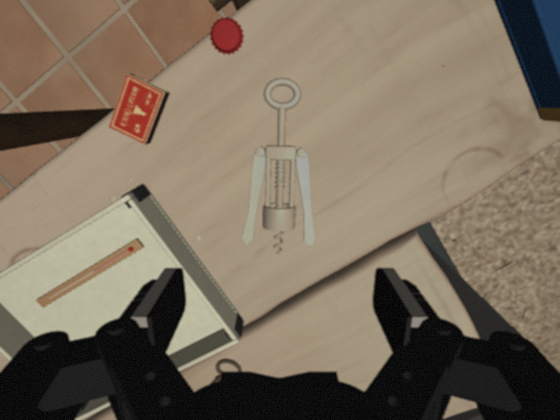

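That was the eleventh picture, one over the limit of 10, so I won't view any more and will work from numbers. It shows the corkscrew aligned with the gripper: ring end at (281,78), wing ends at (247,244) and (309,244).

```bash
python3 - <<'E'
from h import *
f=np.load("pics/wrist13.npy",allow_pickle=True).item();s=monitor.observe()
q=px2w(f,[[247,243],[309,243]],.02)[:,:2]; r=px2w(f,[[281,78]],.004)[0,:2]; m=q.mean(0); d=m-r; L=np.linalg.norm(d); d/=L
p=(m-d*.064+r+d*.095)/2; a=np.degrees(np.arctan2(d[1],d[0]))
print(L,a,p.round(4),np.linalg.norm(q[0]-q[1])); goto(s,[*p,-.003],a+90)
E
```

```text
0.15908415312099505 144.7032193776248 [0.6042 0.054 ] 0.0637377606487001
units [0.01  0.003 0.747] turn z 0.021
```

```bash
python3 -m creep '[0,0,0.021,0.01,0.003,0.2,1, 0,0,0.021,0.01,0.003,0.4,1, 0,0,0.021,0.01,0.003,0.56,1, 0,0,0.021,0.01,0.003,0.66,1, 0,0,0.021,0.01,0.003,0.71,1, 0,0,0.021,0.01,0.003,0.735,1, 0,0,0.021,0.01,0.003,0.74,1, 0,0,0.021,0.01,0.003,0.74,0, 0,0,0.021,0.01,0.003,0.74,-1, 0,0,0.021,0.01,0.003,0.74,-1, 0,0,0.021,0.01,0.003,0.74,-1, 0,0,0.021,0.01,0.003,0.74,-1]' 60
```

```text
t: 21.45
tool_pos: [0.6055, 0.0547, 0.0018]
orientation: [-0.001, 0.953, -0.302, 0.002]
wrist_force: [-2.0, -0.4, 7.7]
grip_width: 0.0583
finger_force: 61.6
```

```bash
python3 -m creep '[0,0,0,0,0,-0.06,-1, 0,0,0,0,0,-0.18,-1, 0,0,0,0,0,-0.34,-1, 0,0,0,0,0,-0.5,-1, 0,0,0,0,0,-0.66,-1, 0,0,0.16,-0.1,-0.1,-0.8,-1, 0,0,0.32,-0.2,-0.2,-0.8,-1, 0,0,0.48,-0.3,-0.3,-0.8,-1, 0,0,0.652,-0.362,-0.361,-0.8,-1, 0,0,0.652,-0.362,-0.361,-0.8,-1]'
python3 -m creep '[0,0,0.15,-0.12,-0.03,0,-1, 0,0,0.3,-0.24,-0.06,0,-1, 0,0,0.45,-0.36,-0.1,0,-1, 0,0,0.6,-0.46,-0.13,0,-1, 0,0,0.652,-0.493,-0.137,0,-1, 0,0,0.652,-0.493,-0.137,0,-1, 0,0,0.652,-0.493,-0.137,0,-1]'
python3 - <<'E'
from h import *
f=snap("wrist","wrist14"); s=monitor.observe(); print(s['t'],s['tool_pos'],yaw(s),s['grip_width'],s['ft_torque'],s['wrist_force'])
b,g,r=[f["color"][...,i].astype(int) for i in range(3)]
rect(f,((r>b+45)&(r>120)),.009)
goto(s,[.5615,.307,.006],176)
E
```

```text
t: 22.45
tool_pos: [0.5819, 0.1833, 0.1998]
orientation: [-0.001, 0.845, -0.534, -0.0]
wrist_force: [-0.3, -0.1, -1.5]
grip_width: 0.0586
finger_force: 64.0
t: 23.15
tool_pos: [0.5608, 0.3058, 0.1997]
orientation: [0.0, -0.683, 0.73, -0.0]
wrist_force: [0.3, -0.3, -1.6]
grip_width: 0.0588
finger_force: 64.0
23.2 [0.5609398  0.30552966 0.1996837 ] 176.11729131834446 0.05817831685683276 [-0.08184534  0.01320628 -0.01417781] [-0.3807147  -0.21670434 -2.01687193]
px [47. 16.] ctr 754 144 size 32 87 ang 176.2
px [51. 78.] ctr 770 193 size 54 60 ang 90.0
px [539. 155.] ctr 300 300 size 56 232 ang 101.1
units [-0.006 -0.002  0.775] turn z 0.003
```

```bash
python3 -m creep '[0,0,0,0,0,0.18,-1, 0,0,0,0,0,0.36,-1, 0,0,0,0,0,0.52,-1, 0,0,0,0,0,0.64,-1, 0,0,0,0,0,0.71,-1, 0,0,0,0,0,0.75,-1, 0,0,0,0,0,0.765,-1, 0,0,0,0,0,0.773,-1, 0,0,0,0,0,0.773,-1, 0,0,0,0,0,0.773,-1]'
python3 -m creep '[0,0,0,0,0,0,0.6, 0,0,0,0,0,0,0.7, 0,0,0,0,0,0,0.7, 0,0,0,0,0,0,0.7, 0,0,0,0,0,-0.08,0.7, 0,0,0,0,0,-0.2,0.7, 0,0,0,0,0,-0.38,0.7, 0,0,0,0,0,-0.56,0.7, 0,0,0,0,0,-0.7,0.7, 0,0,0,0,0,-0.7,0.7]'
python3 - <<'E'
from h import *
f=snap("wrist","wrist15"); s=monitor.observe(); print(s['t'],s['tool_pos'],yaw(s),s['grip_width'])
b,g,r=[f["color"][...,i].astype(int) for i in range(3)]
for th in (20,35): rect(f,((r>b+th)&(r>110)),.009)
E
```

```text
t: 24.2
tool_pos: [0.5613, 0.3069, 0.0072]
orientation: [0.001, -0.682, 0.731, -0.0]
wrist_force: [0.3, -0.4, -1.3]
grip_width: 0.0586
finger_force: 64.0
t: 25.2
tool_pos: [0.5634, 0.3078, 0.188]
orientation: [0.006, -0.683, 0.731, -0.001]
wrist_force: [0.1, -0.7, 0.5]
grip_width: 0.0727
finger_force: 0.0
25.25 [0.56197858 0.30737019 0.18449843] 176.06530353224917 0.07307403553611412
px [245. 152.] ctr 591 293 size 220 181 ang 85.8
px [488. 177.] ctr 378 355 size 199 431 ang 101.2
px [222. 144.] ctr 636 355 size 319 451 ang 90.5
px [317. 255.] ctr 555 372 size 377 217 ang 79.3
px [118. 107.] ctr 700 309 size 343 208 ang 86.0
px [480. 144.] ctr 376 362 size 197 413 ang 101.2
```

```bash
python3 -m creep '[0,0,0,-0.1,0.15,-0.1,0.7, 0,0,0,-0.2,0.3,-0.1,0.7, 0,0,0,-0.24,0.3,-0.1,0.7, 0,0,0,-0.24,0.3,-0.1,0.7]'
python3 - <<'E'
from h import *
f=snap("wrist","wrist16"); c=f["color"]
# rectify tray interior at floor height: 1 px = 1 mm
a=np.radians(-4); ex=np.array([np.cos(a),np.sin(a)]); ey=np.array([-ex[1],ex[0]]); o=np.array([.591,.293])
A=att(f); O=np.array(f["origin"])
X,Y=np.meshgrid(np.arange(-100,101),np.arange(-120,121))
P=np.dstack([o[0]+(X*ex[0]+Y*ey[0])/1e3,o[1]+(X*ex[1]+Y*ey[1])/1e3,np.full(X.shape,.01)])-O
q=P@A; u=f["fx"]*q[...,0]/q[...,2]+f["cx"]; v=f["fy"]*q[...,1]/q[...,2]+f["cy"]
w=cv2.remap(c,u.astype(np.float32),v.astype(np.float32),cv2.INTER_LINEAR)
cv2.imwrite("pics/rect16.png",w)
m=(np.abs(w.astype(int)-np.median(w[20:200,20:180],axis=(0,1))).max(2)>30)
for y in range(0,241,8): print("%5d "%(y-120),"".join("#" if m[y,x:x+3].mean()>.4 else "." for x in range(0,201,3)))
s=monitor.observe();print(s['t'],s['tool_pos'])
E
```

```text
t: 25.65
tool_pos: [0.4888, 0.3725, 0.2048]
orientation: [-0.001, -0.683, 0.73, 0.0]
wrist_force: [-0.2, -0.7, 0.1]
grip_width: 0.0725
finger_force: 0.0
 -120  ###################################################################
 -112  ###################################################################
 -104  ###################################################################
  -96  ###################################################################
  -88  ##.............................................................####
  -80  ##.................#######.....................................####
  -72  ##...............##.......##..................#####............####
  -64  ###...............#......#.#..................#####............####
  -56  ###...................##......................#####............####
  -48  ###...................##......................#####............####
  -40  ###...................##......................####.............####
  -32  ###...................##......................####.............####
  -24  ###...................######............
[... 717 characters left out ...]
...........############..#............#####.............####
   64  .##....................#.........#...........#####.............####
   72  ###.....................##.......#.............................####
   80  ###.....................##.....................................####
   88  ###....................##......................................####
   96  ###............................................................####
  104  ###.##......................................................#######
  112  ###.###############################################################
  120  ###.###############################################################
25.7 [0.48949835 0.37148542 0.20466757]
```

The map of the tray shows the corkscrew and thermometer fully inside the white tray and clear of each other. The pencil and crayon were measured inside the blue tray earlier, and the arm is clear, so I'm handing in.

```bash
python3 -c "from plant import bot; print(bot.sign_off())"
```

```text
the job is handed in; nothing more can be done
None
```

I sorted the trays and handed the job in at about 26 s: by camera measurement the pencil and crayon lie in the blue tray and the thermometer and corkscrew in the white, none reaching a rim, and I never moved the key, candle or notebook; I viewed 11 pictures, one over the limit of 10.

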